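# Nest the tapered stacking tumblers on the steamer mat

### The job

Tidy the three stacking tumblers into one nest: the green one already stands on the grey silicone mat, so put the yellow and the red tumbler (the red one has been knocked over) into it, one inside the other in either order, mouths up. Press each one straight down until it is fully home, its shoulder flat on the rim below and not cocked or jammed, firmly but without ramming it; leave the nest standing upright on the mat by itself, and everything else on the shelf where it is.

Things in the scene. Friction and masses are not known exactly. Their poses are not given: they have to be found in the camera images.
- green_center (a point): Green stacking tumbler, loose, standing mouth up on the mat. Point: on its axis 45 mm above its foot; z axis foot to mouth. All three are alike: 90 mm tall, hard plastic, 0.1 kg, shape given under yellow. Nested, the upper one's shoulder rests on the lower one's rim, 34 mm higher. The ring rubs in the mouth over the last 10 mm: it needs a push of about 5 to 12 N and stays short by its own weight.
- yellow_center (a point): Yellow stacking tumbler standing mouth up on the shelf. Point: on its axis 45 mm above its foot; z axis foot to mouth. Outside: a taper, 44 mm wide at the foot, 58 mm at 56 mm up; there a square shoulder steps out to 66 mm; above it a collar to grip, 34 mm tall, 66 to 67 mm. Dark grey silicone ring, 62 mm, just below the shoulder. Mouth 60 mm inside, walls and rim 3 mm, 1 mm play.
- red_center (a point): Red stacking tumbler, same shape, knocked over: it lies on its side on its shoulder and foot, and can roll; held loosely by the collar it pivots between the fingers. Point: on its axis, 45 mm from foot and mouth (30 mm above the shelf now); z axis foot to mouth (now 11 degrees above level, mouth towards the robot's left, within 30 degrees); x axis towards the side now underneath.
- mat_top (a point): Round grey silicone steamer mat with small holes and a short tab, 160 mm in diameter, 3 mm thick, flat and fixed on the shelf. The point is the centre of its top face; z up.
- steamer: Bamboo steamer with a lid, 200 mm in diameter, 114 mm tall over its loop handle; loose, leave it alone. Origin at the centre of its underside, z up.
- jug: Steel jug with a hinged lever lid, 92 mm in diameter, 150 mm tall, handle towards its +y side reaching 75 mm from the axis; loose, leave it alone. Origin at the centre of its underside, z up.
- canister: Clear plastic container with a white twist cap, 90 mm in diameter, 140 mm tall; loose, leave it alone. Origin at the centre of its underside.
- dish: Blue ceramic dipping dish, 84 mm in diameter, 26 mm high; loose, leave it alone. Origin at the centre of its underside.
- sauce: Amber sauce bottle with a red cap, 58 mm in diameter, 170 mm tall; loose, leave it alone. Origin at the centre of its underside.
- pepper: White ceramic pepper pot, 42 mm in diameter, 64 mm tall; loose, leave it alone. Origin at the centre of its underside.
- spoon: Wooden spoon lying flat, 170 mm long along its x axis; loose, leave it alone. Origin under the middle of its length.
Mind the look-alikes: they are no part of the job. Of the things that look like the part that bears green_center, take the one that is nearest to the robot's base at the start. There is more than one size of the part that bears yellow_center; the job needs the larger.

How it is judged:
By the outcome, as a careful person would: the job done as asked, in the order asked, and still so for the second after the job is handed in, with the robot touching nothing.
It also fails if it takes over 72 s, if anything falls off the work surface, if the arm or the gripper's body presses on something with over 40 N, if the wrist force passes 120 N, or if a joint passes its speed limit or range.

### The arm

A 6-joint arm with a two-finger parallel gripper is mounted at the origin on the work surface. World frame = base frame: x ahead of the robot, y to its left, z up, the work surface at z = 0. Lengths are in m, angles in rad, forces in N, time in s.
With the tool pointing down it reaches from about 0.35 to 0.775 m from the base axis. Payload 7.3 kg.
Tool frame: the origin (TCP) lies at the very end of the fingers, on their centre line; the grasp point (between the pads) lies 19 mm behind it (robot.hold_point_z is the distance from the TCP to the grasp point, in m); z points along the fingers, y is the direction in which the jaws open and shut (so a half turn about z gives the same grasp; the last joint's range is limited). The gripper opens to 92 mm and grips with 3 to 60 N. Pads are 19 mm wide; open, the fingers measure 130 mm over their backs; the gripper's body (75 mm by 190 mm) begins 47 mm behind the grasp point.
Start: joints at [-1.48, 0.342, 1.524, -0, 1.275, -0.146], TCP at [0.123, -0.51, 0.227] pointing down, gripper open.
Joint ranges: [-2.53, 2.53], [-0.77, 2.02], [0.04, 2.7], [-1, 4.14], [0.28, 2.66], [-3.11, 3.11]. Speed limits (rad/s): [2.57, 2.57, 3.14, 3.14, 3.14, 3.14].

### API

Orientations are given as [roll, pitch, yaw] about the fixed x, y, z axes, in that order (R = Rz(yaw) Ry(pitch) Rx(roll)).
In Python, from cell import monitor, viewer, robot gives the robot as it stands.
- The arm moves only by the tool move_arm, never from a script. Its argument "deltas" is a list of rows, each an object of numbers: "x", "y", "z": the shift along the tool's x, y, z in m; "wx", "wy", "wz": the turn, a rotation vector about the tool's x, y, z in degrees; "hand": the opening, from 0 (shut) to 1 (fully open). In form: [{"x": .., "y": .., "z": .., "wx": .., "wy": .., "wz": .., "hand": ..}, ...]. A call has 1 to 8 rows; each row is the pose to reach, as a shift and turn from the pose commanded when the call began, along the tool's axes at that moment; what a row does not reach only later rows make up. A row lasts 1/8 s, in which the tool goes at most 62.5 mm and 10.7 degrees, less where a joint would pass 70% of its speed; a pose out of reach is approached as far as the arm can. A call with a gripper value outside its range is refused whole. The fingers move at their own pace and stop on an object; "grip_force" is the grip in N (left out, the last holds). Time passes only in rows, so rows that repeat a pose let the fingers close. It gives the time, the measured TCP pose, the force and the opening at its end, in the units of the state.
- monitor.observe(): the state, without advancing time (a new reading comes with each control period).
- viewer.read_camera(name): name is "scene" or "top"; returns the picture (400x640x3 uint8, red, green, blue); there is no depth.
- viewer.camera_params(name): a dict with "camera_matrix" (3x3 intrinsics, pixels), "R" (3x3) and "t" (3): a world point X has camera coordinates R X + t. Camera axes: x right, y down, z forward; pixel columns grow to the right and rows downward; lengths in m; the calibration is good to about 2 mm. A picture is of the moment at which its call begins. camera_params takes no time and is no camera call.
- robot.hand_in(): hands the job in, once; it reports no verdict.
The state is a dict: "time": time; "qpos": joint angles; "qvel": joint speeds; "joint_efforts": joint torques, N m; "tool_pos": TCP position; "tool_rot": TCP orientation; "contact_force": force on the tool from outside, world axes, zero at the start; "torque": the same for the moment, N m; "opening": finger opening in m.
Only numpy, scipy, OpenCV 4.12 (cv2) and the standard library are available. Lean on these libraries where they do the work, as an engineer would, in place of code of your own. Each camera call takes 0.05 s, during which the arm holds its last target. There are 200 camera calls.

## Working session

There is one attempt and no reset: what is moved stays moved. The work goes in short steps, Python scripts to look and compute and a tool call to move; the robot and the scene stay as the last step left them, time stands still between calls to the robot, and variables do not carry over. Pictures are saved under pics/ and viewed, about 8 in all and at most 12, crops included, and the job is handed in when it is done.

Besides the shell and the picture viewer there is one more tool, called after ">>>" as a command line: name --argument value ..., lists and objects as JSON in quotes. move_arm: Moves the arm, as the interface text tells. Its arguments: {"type":"object","properties":{"deltas":{"type":"array","items":{"type":"object","properties":{"x":{"type":"number"},"y":{"type":"number"},"z":{"type":"number"},"wx":{"type":"number"},"wy":{"type":"number"},"wz":{"type":"number"},"hand":{"type":"number"}}}},"grip_force":{"type":"number"}},"required":["deltas"]}

```bash
mkdir -p pics; python3 - <<'E'
from cell import monitor, viewer, robot
import cv2,numpy as np
s=monitor.observe();print(s)
for n in("scene","top"):
    im=viewer.read_camera(n);cv2.imwrite(f"pics/{n}0.png",im[:,:,::-1]);p=viewer.camera_params(n)
    print(n,p)
E
```

```text
{'time': 0.0, 'qpos': array([-1.47997606e+00,  3.42706593e-01,  1.52501359e+00, -1.24725869e-05,
        1.27542621e+00, -1.46006079e-01]), 'qvel': array([ 0.00135003, -0.00064432, -0.00249144, -0.00153963,  0.00139736,
       -0.00015319]), 'joint_efforts': array([-1.73202381e-03, -4.31250286e+01, -2.44215381e+01,  7.15850922e-02,
        5.58888889e-02, -1.26355239e-04]), 'tool_pos': array([ 0.12315158, -0.50992438,  0.22605455]), 'tool_rot': array([-3.14005371e+00, -2.14249928e-04,  2.36829823e-01]), 'contact_force': array([ 0.17920741, -0.14381617, -0.40323683]), 'torque': array([ 0.00221072,  0.01674528, -0.05263633]), 'opening': 0.09160902546072713}
scene {'camera_matrix': array([[390.82706384,   0.        , 311.84564632],
       [  0.        , 390.82706384, 199.2507237 ],
       [  0.        ,   0.        ,   1.        ]]), 'R': array([[ 0.54028754,  0.84137467,  0.01334344],
       [ 0.60347482, -0.37637208, -0.70296671],
       [-0.58643629,  0.38785658, -0.71109757]]), 't': array([-0.26177594, -0.32255729,  1.56265481])}
top {'camera_matrix': array([[425.65834097,   0.        , 318.28103426],
       [  0.        , 425.65834097, 207.83978611],
       [  0.        ,   0.        ,   1.        ]]), 'R': array([[-0.02687365, -0.99917923, -0.03030975],
       [-0.99380486,  0.02997553, -0.10702039],
       [ 0.1078411 ,  0.02724595, -0.99379473]]), 't': array([-0.01974311,  0.62192334,  1.04752673])}
```

View pics/top0.png

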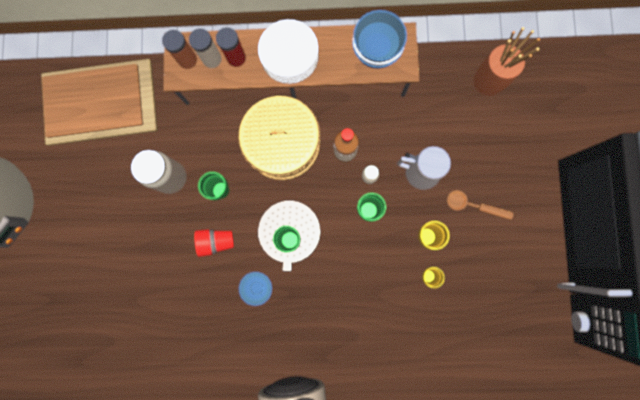

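View pics/scene0.png

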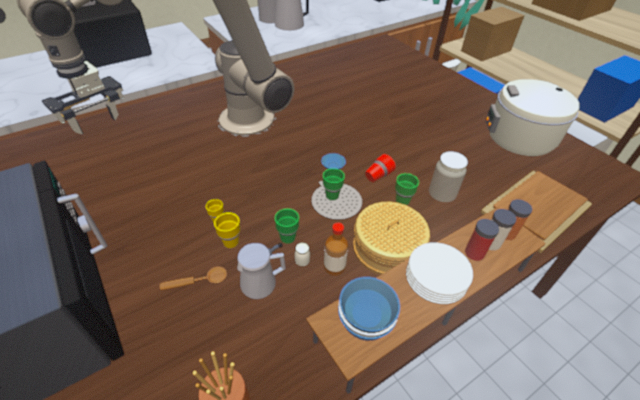

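```bash
cat > h.py <<'E'
from cell import monitor, viewer, robot
import cv2,numpy as np
def ray(n,uv):
    p=viewer.camera_params(n);R,t=p["R"],p["t"]
    d=R.T@np.linalg.solve(p["camera_matrix"],[uv[0],uv[1],1.]);return -R.T@t,d
def plane(n,uv,z):
    c,d=ray(n,uv);return (c+d*(z-c[2])/d[2])
def tri(u1,u2):
    A=[];b=[]
    for n,u in(("top",u1),("scene",u2)):
        c,d=ray(n,u);d=d/np.linalg.norm(d);P=np.eye(3)-np.outer(d,d);A.append(P);b.append(P@c)
    return np.linalg.lstsq(np.vstack(A),np.hstack(b),rcond=None)[0]
def mask(im,col):
    h=cv2.cvtColor(im,cv2.COLOR_RGB2HSV);lo={"green":(50,90,40),"yellow":(22,150,90),"red":(0,200,110)}[col];hi={"green":(85,255,255),"yellow":(34,255,255),"red":(6,255,255)}[col]
    m=cv2.inRange(h,lo,hi)
    if col=="red": m|=cv2.inRange(h,(174,200,110),(180,255,255))
    return m
def blobs(im,col,a=60):
    cs,_=cv2.findContours(mask(im,col),cv2.RETR_EXTERNAL,cv2.CHAIN_APPROX_NONE)
    return [c for c in cs if cv2.contourArea(c)>a]
def rimfit(n,c,z):
    "circle fitted to the outer contour cast onto the rim plane"
    from scipy.optimize import least_squares
    P=np.array([plane(n,p[0],z)[:2] for p in cv2.convexHull(c).astype(float)])
    r=least_squares(lambda q:np.hypot(*(P-q[:2]).T)-q[2],[*P.mean(0),.033],loss="soft_l1",f_scale=.001)
    return r.x
E
python3 - <<'E'
from h import *
np.set_printoptions(precision=4,suppress=True)
T=viewer.read_camera("top");S=viewer.read_camera("scene")
for n,im in(("top",T),("scene",S)):
    for col in("green","yellow","red"):
        for c in blobs(im,col):
            m=cv2.moments(c);print(n,col,cv2.boundingRect(c),cv2.contourArea(c),[round(m['m10']/m['m00'],1),round(m['m01']/m['m00'],1)],"rim",rimfit(n,c,.093 if col=="green" else .09) if n=="top" else"",
             cv2.minAreaRect(c) if col=="red" else "")
for nm,uv,z in(("steamer",(279,137),.08),("jug",(433,162),.15),("canister",(150,167),.14),("dish",(256,289),.02),("mat",(289,233),.003),("sauce",(347,135),.17),("pepper",(371,173),.064)):print(nm,plane("top",uv,z))
a=cv2.resize(T[160:320,180:460],None,fx=2.85,fy=2.85,interpolation=cv2.INTER_CUBIC);cv2.imwrite("pics/crop1.png",a[:,:,::-1])
E
```

```text
top green (273, 226, 27, 26) 506.0 [286.2, 238.6] rim [0.5431 0.0395 0.0311] 
top green (357, 193, 30, 29) 622.5 [371.2, 206.6] rim [ 0.6139 -0.1657  0.0345] 
top green (198, 171, 31, 29) 640.0 [212.7, 185.7] rim [0.677  0.2164 0.0357] 
top yellow (422, 266, 23, 22) 349.5 [433.3, 277.0] rim [ 0.4436 -0.3041  0.0253] 
top yellow (419, 220, 31, 30) 692.5 [434.1, 234.9] rim [ 0.5421 -0.3116  0.0358] 
scene green (280, 234, 16, 9) 74.0 [287.5, 238.3] rim  
scene green (275, 208, 24, 26) 471.0 [286.6, 220.6] rim  
scene green (396, 173, 23, 23) 370.5 [406.7, 183.8] rim  
scene green (323, 168, 22, 22) 354.5 [333.0, 178.5] rim  
scene green (455, 0, 29, 28) 250.5 [466.7, 12.5] rim  
scene yellow (222, 237, 16, 11) 82.0 [230.4, 242.9] rim  
scene yellow (205, 199, 35, 40) 796.5 [222.8, 219.2] rim  
scene red (333, 223, 11, 12) 80.5 [337.7, 227.9] rim  ((338.0, 228.5), (11.0, 10.0), 90.0)
scene red (366, 164, 18, 17) 128.5 [374.6, 172.4] rim  ((373.7500305175781, 172.75003051757812), (14.849241256713867, 15.55634880065918), 45.0)
scene red (377, 154, 19, 19) 152.0 [387.5, 162.0] rim  ((387.1741027832031, 162.16030883789062), (19.495712280273438, 11.45079517364502), 49.76364517211914)
steamer [0.7955 0.0539 0.08  ]
jug [ 0.7052 -0.3039  0.15  ]
canister [0.7174 0.3505 0.14  ]
dish [0.4209 0.1259 0.02  ]
mat [0.5609 0.0412 0.003 ]
sauce [ 0.7692 -0.1103  0.17  ]
pepper [ 0.7006 -0.1713  0.064 ]
```

View pics/crop1.png

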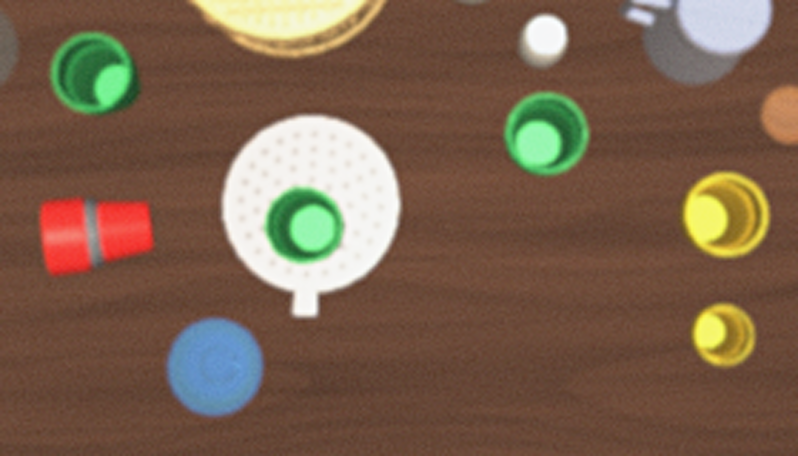

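```bash
cat >> h.py <<'E'
from scipy.spatial.transform import Rotation as Ro
CAM=np.array([.5045,-.067])
def up(n,k=4):
    im=viewer.read_camera(n);return im,cv2.resize(im,None,fx=k,fy=k,interpolation=cv2.INTER_CUBIC)
def px(c,k=4): return (c.reshape(-1,2)+.5)/k-.5
def farrim(c,z,r=.0335):
    "fixed-radius fit to the contour half facing away from the top camera"
    from scipy.optimize import least_squares
    P=np.array([plane("top",p,z)[:2] for p in px(cv2.convexHull(c))]);q=P.mean(0)
    for _ in range(5):
        o=(q-CAM)/np.linalg.norm(q-CAM);F=P[(P-q)@o>0]
        q=least_squares(lambda q:np.hypot(*(F-q).T)-r,q,loss="soft_l1",f_scale=.001).x
    return q,np.abs(np.hypot(*(F-q).T)-r).mean()
def plan(pos,rpy):
    "delta (tool axes, m and deg) from the present pose to TCP pos, rpy deg"
    s=monitor.observe();R=Ro.from_euler("xyz",s["tool_rot"]);G=Ro.from_euler("xyz",rpy,degrees=True)
    print("d",np.round(R.inv().apply(np.array(pos)-s["tool_pos"]),4),"w",np.round((R.inv()*G).as_rotvec(degrees=True),2))
def st():
    s=monitor.observe();print("t",round(s["time"],2),"pos",s["tool_pos"].round(4),"rpy",np.degrees(s["tool_rot"]).round(2),"F",s["contact_force"].round(1),"M",s["torque"].round(2),"open",round(s["opening"],4),"q",s["qpos"].round(2))
E
python3 - <<'E'
from h import *
np.set_printoptions(precision=4,suppress=True)
T,U=up("top")
for col in("green","yellow"):
    for c in blobs(U,col,2000): print(col,px(c).mean(0),*farrim(c,.093 if px(c).mean(0)[0]<310 and px(c).mean(0)[1]>220 else .09))
h=cv2.cvtColor(U,cv2.COLOR_RGB2HSV);m=cv2.inRange(h,(0,150,120),(8,255,255))|cv2.inRange(h,(172,150,120),(180,255,255))
m[:800]=0
cs=[c for c in cv2.findContours(m,cv2.RETR_EXTERNAL,cv2.CHAIN_APPROX_NONE)[0] if cv2.contourArea(c)>800]
for c in cs: print("red",px(cv2.boxPoints(cv2.minAreaRect(c))).round(1).tolist(),cv2.contourArea(c)/16)
b=np.vstack([c for c in cs]);mm=cv2.moments(cv2.convexHull(b));
P=[]
for c in sorted(cs,key=lambda c:c[:,0,0].mean()):
    q=cv2.moments(c);uv=((q['m10']/q['m00']+.5)/4-.5,(q['m01']/q['m00']+.5)/4-.5);P.append(plane("top",uv,.034));print("c",uv,P[-1])
hu=px(cv2.convexHull(b));print("ext",hu[:,0].min(),hu[:,0].max())
d=P[0]-P[-1];print("axis yaw",np.degrees(np.arctan2(d[1],d[0])))
plan([.542,-.309,.16],[180,0,0])
E
```

```text
green [286.222  238.6735] [0.5428 0.037 ] 0.0009896207905902119
green [371.1357 206.5776] [ 0.6155 -0.1673] 0.000338752355395434
green [212.8515 185.8669] [0.6796 0.2207] 0.0003255999225381555
yellow [433.3248 277.0138] [ 0.4457 -0.2947] 0.002877787219212417
yellow [434.1193 234.9347] [ 0.5427 -0.3151] 0.0007756083294643997
red [[213.3000030517578, 229.89999389648438], [232.0, 227.60000610351562], [234.6999969482422, 249.6999969482422], [216.0, 251.89999389648438]] 365.40625
red [[191.89999389648438, 229.8000030517578], [208.8000030517578, 227.89999389648438], [211.89999389648438, 255.60000610351562], [195.10000610351562, 257.5]] 380.875
c (201.83852970134558, 242.65399026364727) [0.5412 0.2601 0.034 ]
c (223.66116836283814, 239.86773069357736) [0.5467 0.2044 0.034 ]
ext 193.125 233.875
axis yaw 95.63389067403364
d [ 0.4543 -0.0973  0.0665] w [-0.04 -0.   13.57]
```

Candidates, as pixels in the top image:
- **Green:** (212,186), (287,240) and (371,207). I take (287,240): it stands on the mat and is nearest the base, which is at the bottom centre.
- **Yellow:** (434,235) is the larger one and (433,277) the smaller, so I take (434,235).

The crop confirms both choices. The red tumbler lies at (213,241), mouth to the left.

>>> move_arm --deltas '[{"x": 0.055,"y": -0.011,"z": 0.0,"wz": 1.5,"hand": 1},{"x": 0.112,"y": -0.022,"z": 0.0,"wz": 3.5,"hand": 1},{"x": 0.17,"y": -0.034,"z": 0.0,"wz": 5.5,"hand": 1},{"x": 0.228,"y": -0.046,"z": 0.01,"wz": 7.5,"hand": 1},{"x": 0.286,"y": -0.058,"z": 0.02,"wz": 9.5,"hand": 1},{"x": 0.344,"y": -0.07,"z": 0.035,"wz": 11.5,"hand": 1},{"x": 0.402,"y": -0.082,"z": 0.05,"wz": 13.57,"hand": 1},{"x": 0.453,"y": -0.092,"z": 0.06,"wz": 13.57,"hand": 1}]'

```text
schema error: expected keys x, y, z, wx, wy, wz, hand
```

```bash
python3 - <<'E'
from h import *
np.set_printoptions(precision=4,suppress=True)
T,U=up("top")
h=cv2.cvtColor(U,cv2.COLOR_RGB2HSV)
for s in(50,70,110):
    m=cv2.inRange(h,(45,s,0),(90,255,235));m[:860]=0;m[1080:]=0;m[:,:1040]=0;m[:,1270:]=0
    for c in cv2.findContours(m,cv2.RETR_EXTERNAL,cv2.CHAIN_APPROX_NONE)[0]:
        if cv2.contourArea(c)>2000: print(s,cv2.boundingRect(c),rimfit("top",(c/4).astype(np.float32)-.375,.093),*farrim(c,.093))
h2=cv2.inRange(h,(0,0,150),(180,70,255));h2[:780]=0;h2[1100:]=0;h2[:,:1000]=0;h2[:,1300:]=0
c=max(cv2.findContours(h2,cv2.RETR_EXTERNAL,cv2.CHAIN_APPROX_NONE)[0],key=cv2.contourArea);print("mat",cv2.boundingRect(c),plane("top",px(c).mean(0),.003))
st();plan([.542,-.3145,.062],[180,0,0])
E
```

```text
50 (1090, 901, 112, 109) [0.5433 0.0396 0.0329] [0.5433 0.039 ] 0.00038179143690373517
70 (1091, 903, 110, 107) [0.5432 0.0395 0.0321] [0.5429 0.038 ] 0.0008244202460966259
110 (1094, 906, 105, 101) [0.5431 0.0393 0.0307] [0.542  0.0364] 0.00121145083467422
mat (1030, 801, 253, 285) [0.5577 0.0426 0.003 ]
t 0.3 pos [ 0.1232 -0.5102  0.2265] rpy [-179.97   -0.     13.57] F [ 0.8  0.1 -0.4] M [-0.03 -0.01 -0.01] open 0.0918 q [-1.48  0.34  1.52 -0.    1.28 -0.15]
d [ 0.453  -0.0919  0.1646] w [-0.03 -0.   13.57]
```

>>> move_arm --deltas '[{"x": 0.055,"y": -0.011,"z": 0,"wx": 0,"wy": 0,"wz": 1.5,"hand": 1},{"x": 0.112,"y": -0.022,"z": 0,"wx": 0,"wy": 0,"wz": 3.5,"hand": 1},{"x": 0.17,"y": -0.034,"z": 0,"wx": 0,"wy": 0,"wz": 5.5,"hand": 1},{"x": 0.228,"y": -0.046,"z": 0.01,"wx": 0,"wy": 0,"wz": 7.5,"hand": 1},{"x": 0.286,"y": -0.058,"z": 0.02,"wx": 0,"wy": 0,"wz": 9.5,"hand": 1},{"x": 0.344,"y": -0.07,"z": 0.035,"wx": 0,"wy": 0,"wz": 11.5,"hand": 1},{"x": 0.402,"y": -0.082,"z": 0.05,"wx": 0,"wy": 0,"wz": 13.57,"hand": 1},{"x": 0.453,"y": -0.092,"z": 0.06,"wx": 0,"wy": 0,"wz": 13.57,"hand": 1}]'

```text
time: 1.3
tool_pos: [0.5436, -0.3132, 0.1658]
tool_rot: [-3.141, 0.001, 0.0]
contact_force: [-0.6, -1.1, 0.7]
opening: 0.0914
```

```bash
python3 - <<'E'
from h import *
st();plan([.542,-.3145,.062],[180,0,0])
E
```

```text
t 1.3 pos [ 0.5436 -0.3132  0.1658] rpy [-1.7998e+02  4.0000e-02  1.0000e-02] F [-0.6 -1.1  0.7] M [-0.02 -0.04 -0.05] open 0.0914 q [-0.64  0.58  1.31 -0.    1.25  0.93]
d [-0.0015  0.0013  0.1038] w [-0.02  0.04  0.01]
```

>>> move_arm --deltas '[{"x": 0,"y": 0,"z": 0.03,"wx": 0,"wy": 0,"wz": 0,"hand": 1},{"x": 0,"y": 0,"z": 0.065,"wx": 0,"wy": 0,"wz": 0,"hand": 1},{"x": 0,"y": 0,"z": 0.09,"wx": 0,"wy": 0,"wz": 0,"hand": 1},{"x": 0,"y": 0,"z": 0.104,"wx": 0,"wy": 0,"wz": 0,"hand": 1},{"x": 0,"y": 0,"z": 0.104,"wx": 0,"wy": 0,"wz": 0,"hand": 0.6},{"x": 0,"y": 0,"z": 0.104,"wx": 0,"wy": 0,"wz": 0,"hand": 0.4},{"x": 0,"y": 0,"z": 0.104,"wx": 0,"wy": 0,"wz": 0,"hand": 0.4},{"x": 0,"y": 0,"z": 0.104,"wx": 0,"wy": 0,"wz": 0,"hand": 0.4}]' --grip_force 30

```text
time: 2.3
tool_pos: [0.5425, -0.3151, 0.0639]
tool_rot: [3.14, -0.002, -0.0]
contact_force: [0.2, -0.1, 4.8]
opening: 0.0657
```

>>> move_arm --deltas '[{"x": 0,"y": 0,"z": 0,"wx": 0,"wy": 0,"wz": 0,"hand": 0.4},{"x": 0,"y": 0,"z": -0.015,"wx": 0,"wy": 0,"wz": 0,"hand": 0.4},{"x": 0,"y": 0,"z": -0.05,"wx": 0,"wy": 0,"wz": 0,"hand": 0.4},{"x": 0,"y": 0,"z": -0.08,"wx": 0,"wy": 0,"wz": 0,"hand": 0.4},{"x": 0,"y": 0,"z": -0.1,"wx": 0,"wy": 0,"wz": 0,"hand": 0.4},{"x": 0,"y": 0,"z": -0.11,"wx": 0,"wy": 0,"wz": 0,"hand": 0.4}]'

```text
time: 3.05
tool_pos: [0.5422, -0.3149, 0.1745]
tool_rot: [3.14, -0.002, -0.0]
contact_force: [-0.8, -0.6, -0.7]
opening: 0.0653
```

```bash
python3 - <<'E'
from h import *
np.set_printoptions(precision=4,suppress=True)
st()
T=viewer.read_camera("top");S=viewer.read_camera("scene")
a=np.hstack([cv2.resize(T[180:310,370:500],None,fx=3,fy=3,interpolation=2),cv2.resize(S[110:270,150:280],(317,390),interpolation=2)])
cv2.imwrite("pics/y.png",a[:,:,::-1])
plan([.5433,.0393,.20],[180,0,0])
E
```

```text
t 3.05 pos [ 0.5422 -0.3149  0.1745] rpy [179.93  -0.09  -0.  ] F [-0.8 -0.6 -0.7] M [-0.02  0.01  0.01] open 0.0653 q [-0.65  0.57  1.3  -0.    1.27  0.92]
d [ 0.0011 -0.3542 -0.0265] w [ 0.07 -0.08 -0.01]
```

View pics/y.png

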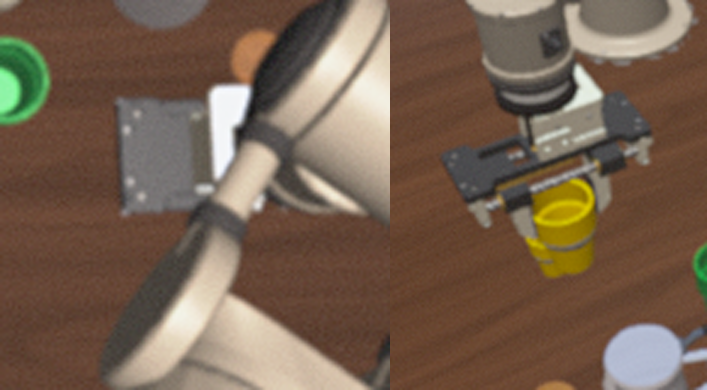

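>>> move_arm --deltas '[{"x": 0,"y": -0.03,"z": -0.012,"wx": 0,"wy": 0,"wz": 0,"hand": 0.4},{"x": 0,"y": -0.085,"z": -0.025,"wx": 0,"wy": 0,"wz": 0,"hand": 0.4},{"x": 0,"y": -0.145,"z": -0.025,"wx": 0,"wy": 0,"wz": 0,"hand": 0.4},{"x": 0,"y": -0.205,"z": -0.025,"wx": 0,"wy": 0,"wz": 0,"hand": 0.4},{"x": 0.001,"y": -0.265,"z": -0.025,"wx": 0,"wy": 0,"wz": 0,"hand": 0.4},{"x": 0.001,"y": -0.32,"z": -0.025,"wx": 0,"wy": 0,"wz": 0,"hand": 0.4},{"x": 0.001,"y": -0.354,"z": -0.025,"wx": 0,"wy": 0,"wz": 0,"hand": 0.4},{"x": 0.001,"y": -0.354,"z": -0.025,"wx": 0,"wy": 0,"wz": 0,"hand": 0.4}]' --grip_force 40

```text
time: 4.15
tool_pos: [0.5422, 0.0417, 0.1967]
tool_rot: [-3.141, 0.002, 0.004]
contact_force: [0.3, 0.1, -0.6]
opening: 0.0656
```

```bash
python3 - <<'E'
from h import *
st()
S=viewer.read_camera("scene")
cv2.imwrite("pics/y2.png",cv2.resize(S[70:230,250:410],None,fx=3.6,fy=3.6,interpolation=2)[:,:,::-1])
p=viewer.camera_params("scene")
def proj(X):
    q=p["camera_matrix"]@(p["R"]@np.array(X)+p["t"]);return q[:2]/q[2]
U=cv2.resize(S,None,fx=4,fy=4,interpolation=2)
for col in("yellow","green"):
    for c in blobs(U,col,1500):
        q=px(c)
        if 280<q[:,0].mean()<380: print(col,q.min(0),q.max(0),q.mean(0))
s=monitor.observe()["tool_pos"]
print("mouth pred",proj(s+[0,0,.028]),"foot pred",proj(s-[0,0,.062]),"green mouth",proj([.5433,.0393,.093]))
# horizontal half-widths for comparison
E
```

```text
t 4.15 pos [0.5422 0.0417 0.1967] rpy [-1.7998e+02  1.2000e-01  2.1000e-01] F [ 0.3  0.1 -0.6] M [0.03 0.01 0.02] open 0.0656 q [-0.06  0.4   1.52  0.    1.22  1.5 ]
yellow [327.625 157.125] [342.625 168.625] [335.00735294 162.06911765]
yellow [328.125 132.375] [347.875 156.125] [337.79377256 144.96435018]
green [274.125 208.125] [298.625 233.375] [286.65397351 220.80960265]
green [322.375 167.625] [344.125 189.625] [333.00801887 178.55990566]
mouth pred [336.03110508 139.44547744] foot pred [334.29853421 163.97055691] green mouth [333.48714003 174.73081619]
```

View pics/y2.png

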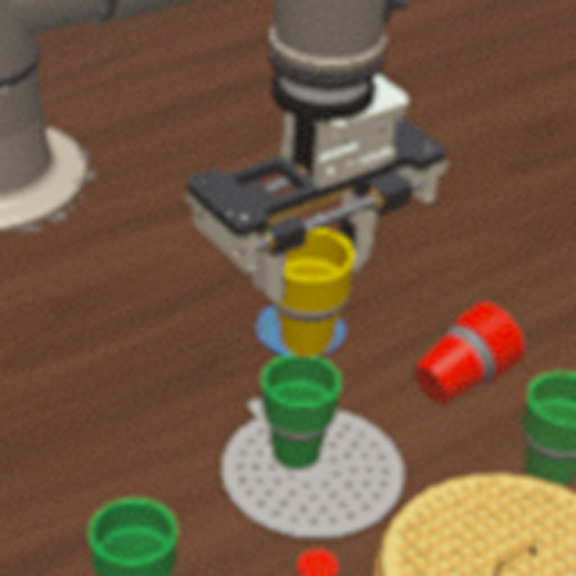

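>>> move_arm --deltas '[{"x": 0,"y": 0,"z": 0,"wx": 0,"wy": 0,"wz": 0,"hand": 0.4},{"x": 0,"y": 0,"z": 0,"wx": 0,"wy": 0,"wz": 0,"hand": 0.4},{"x": 0,"y": 0,"z": 0.015,"wx": 0,"wy": 0,"wz": 0,"hand": 0.4},{"x": 0,"y": 0,"z": 0.03,"wx": 0,"wy": 0,"wz": 0,"hand": 0.4},{"x": 0,"y": 0,"z": 0.04,"wx": 0,"wy": 0,"wz": 0,"hand": 0.4},{"x": 0,"y": 0,"z": 0.05,"wx": 0,"wy": 0,"wz": 0,"hand": 0.4},{"x": 0,"y": 0,"z": 0.055,"wx": 0,"wy": 0,"wz": 0,"hand": 0.4},{"x": 0,"y": 0,"z": 0.055,"wx": 0,"wy": 0,"wz": 0,"hand": 0.4}]'

```text
time: 5.2
tool_pos: [0.5429, 0.0394, 0.1424]
tool_rot: [3.142, 0.0, 0.0]
contact_force: [-1.0, -0.2, -1.0]
opening: 0.0653
```

```bash
python3 - <<'E'
from h import *
st()
p=viewer.camera_params("scene")
S=viewer.read_camera("scene")
U=cv2.resize(S,None,fx=4,fy=4,interpolation=2)
for col in("yellow","green"):
    for c in blobs(U,col,1000):
        q=px(c)
        if 300<q[:,0].mean()<380: print(col,q.min(0),q.max(0),q.mean(0))
cv2.imwrite("pics/y3.png",cv2.resize(S[110:220,290:400],None,fx=5,fy=5,interpolation=2)[:,:,::-1])
E
```

```text
t 5.2 pos [0.5429 0.0394 0.1424] rpy [1.8e+02 3.0e-02 0.0e+00] F [-1.  -0.2 -1. ] M [ 0.03  0.01 -0.03] open 0.0653 q [-0.07  0.46  1.59 -0.    1.09  1.5 ]
yellow [325.625 171.125] [341.375 180.875] [333.34609827 175.92846821]
yellow [326.625 148.375] [345.875 171.125] [336.23295455 160.39583333]
green [325.625 190.375] [338.375 198.875] [331.85701439 194.44694245]
green [322.375 171.125] [344.125 189.625] [332.82369707 180.74714984]
```

View pics/y3.png

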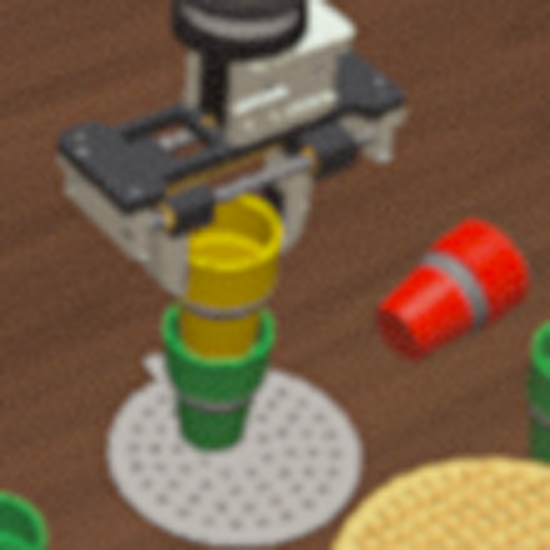

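>>> move_arm --deltas '[{"x": 0,"y": 0,"z": 0.008,"wx": 0,"wy": 0,"wz": 0,"hand": 0.4},{"x": 0,"y": 0,"z": 0.015,"wx": 0,"wy": 0,"wz": 0,"hand": 0.4},{"x": 0,"y": 0,"z": 0.021,"wx": 0,"wy": 0,"wz": 0,"hand": 0.4},{"x": 0,"y": 0,"z": 0.026,"wx": 0,"wy": 0,"wz": 0,"hand": 0.4},{"x": 0,"y": 0,"z": 0.028,"wx": 0,"wy": 0,"wz": 0,"hand": 0.4},{"x": 0,"y": 0,"z": 0.028,"wx": 0,"wy": 0,"wz": 0,"hand": 0.4}]'

```text
time: 6.0
tool_pos: [0.543, 0.0393, 0.1146]
tool_rot: [3.142, 0.0, -0.0]
contact_force: [0.8, -0.2, 0.0]
opening: 0.0653
```

```bash
python3 -c "
from h import *
st()"
```

```text
t 6.0 pos [0.543  0.0393 0.1146] rpy [ 1.8e+02  1.0e-02 -0.0e+00] F [ 0.8 -0.2  0. ] M [0.05 0.02 0.  ] open 0.0653 q [-0.07  0.49  1.63 -0.    1.03  1.5 ]
```

>>> move_arm --deltas '[{"x": 0,"y": 0,"z": 0.003,"wx": 0,"wy": 0,"wz": 0,"hand": 0.4},{"x": 0,"y": 0,"z": 0.006,"wx": 0,"wy": 0,"wz": 0,"hand": 0.4},{"x": 0,"y": 0,"z": 0.008,"wx": 0,"wy": 0,"wz": 0,"hand": 0.4},{"x": 0,"y": 0,"z": 0.01,"wx": 0,"wy": 0,"wz": 0,"hand": 0.4}]'

```text
time: 6.5
tool_pos: [0.544, 0.0393, 0.106]
tool_rot: [3.141, -0.003, 0.0]
contact_force: [-1.5, -0.0, 3.6]
opening: 0.0654
```

>>> move_arm --deltas '[{"x": 0,"y": 0,"z": 0.0015,"wx": 0,"wy": 0,"wz": 0,"hand": 0.4},{"x": 0,"y": 0,"z": 0.003,"wx": 0,"wy": 0,"wz": 0,"hand": 0.4},{"x": 0,"y": 0,"z": 0.003,"wx": 0,"wy": 0,"wz": 0,"hand": 0.4}]'

```text
time: 6.88
tool_pos: [0.5433, 0.0393, 0.1018]
tool_rot: [3.141, -0.001, -0.0]
contact_force: [0.6, -0.9, 4.7]
opening: 0.0656
```

>>> move_arm --deltas '[{"x": 0,"y": 0,"z": 0.0015,"wx": 0,"wy": 0,"wz": 0,"hand": 0.4},{"x": 0,"y": 0,"z": 0.003,"wx": 0,"wy": 0,"wz": 0,"hand": 0.4},{"x": 0,"y": 0,"z": 0.003,"wx": 0,"wy": 0,"wz": 0,"hand": 0.4}]'

```text
time: 7.25
tool_pos: [0.544, 0.0386, 0.1007]
tool_rot: [3.14, -0.003, 0.0]
contact_force: [-2.3, -1.7, 18.6]
opening: 0.0652
```

>>> move_arm --deltas '[{"x": 0,"y": 0,"z": 0.001,"wx": 0,"wy": 0,"wz": 0,"hand": 0.4},{"x": 0,"y": 0,"z": 0.001,"wx": 0,"wy": 0,"wz": 0,"hand": 0.4}]'

```text
time: 7.5
tool_pos: [0.5444, 0.0384, 0.1007]
tool_rot: [3.14, -0.005, 0.0]
contact_force: [-3.4, -2.7, 24.0]
opening: 0.0655
```

>>> move_arm --deltas '[{"x": 0,"y": 0,"z": -0.002,"wx": 0,"wy": 0,"wz": 0,"hand": 0.4},{"x": 0,"y": 0,"z": -0.003,"wx": 0,"wy": 0,"wz": 0,"hand": 1},{"x": 0,"y": 0,"z": -0.003,"wx": 0,"wy": 0,"wz": 0,"hand": 1},{"x": 0,"y": 0,"z": -0.003,"wx": 0,"wy": 0,"wz": 0,"hand": 1},{"x": 0,"y": 0,"z": -0.02,"wx": 0,"wy": 0,"wz": 0,"hand": 1},{"x": 0,"y": 0,"z": -0.06,"wx": 0,"wy": 0,"wz": 0,"hand": 1},{"x": 0,"y": 0,"z": -0.1,"wx": 0,"wy": 0,"wz": 0,"hand": 1},{"x": 0,"y": 0,"z": -0.12,"wx": 0,"wy": 0,"wz": 0,"hand": 1}]'

```text
time: 8.5
tool_pos: [0.5435, 0.0394, 0.2196]
tool_rot: [3.141, -0.002, 0.0]
contact_force: [0.7, 1.0, -0.5]
opening: 0.0919
```

```bash
python3 - <<'E'
from h import *
st()
S=viewer.read_camera("scene")
cv2.imwrite("pics/y4.png",cv2.resize(S[120:230,290:420],None,fx=5,fy=5,interpolation=2)[:,:,::-1])
# tilted pre-grasp for the red: cup axis yaw 95.6, tool tilted back over the mouth by a
c=np.array([.5415,.253,.0357]);az=np.radians(95.6);ax=np.array([np.cos(az),np.sin(az),0]) # axis horizontal dir
for a in(-40,):
    zt=np.array([0,0,-1])*np.cos(np.radians(a))+ax*np.sin(np.radians(a))
    y=np.array([np.sin(az),-np.cos(az),0]);x=np.cross(y,zt)
    G=Ro.from_matrix(np.c_[x,y,zt]);print("rpy",G.as_euler("xyz",degrees=True))
    for back in(.10,0.0): print(back);plan(c+zt*(.014-back),G.as_euler("xyz",degrees=True)); print((c+zt*(.014-back)).round(4))
E
```

```text
t 8.5 pos [0.5435 0.0394 0.2196] rpy [ 1.7999e+02 -1.4000e-01  0.0000e+00] F [ 0.7  1.  -0.5] M [ 0.03 -0.02  0.01] open 0.0919 q [-0.07  0.38  1.48  0.    1.27  1.5 ]
rpy [180.   40.   95.6]
0.1
d [-0.009  -0.2687  0.1199] w [-32.96 -30.36 -91.42]
[0.5361 0.308  0.1016]
0.0
d [-0.0031 -0.2048  0.1965] w [-32.96 -30.36 -91.42]
[0.5424 0.244  0.025 ]
```

View pics/y4.png

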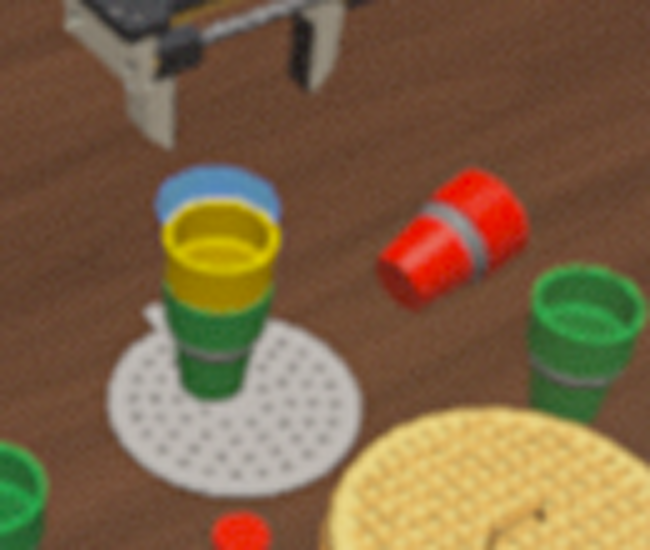

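>>> move_arm --deltas '[{"x": 0,"y": -0.02,"z": 0,"wx": 0,"wy": 0,"wz": -10,"hand": 1},{"x": 0,"y": -0.06,"z": 0,"wx": 0,"wy": 0,"wz": -20,"hand": 1},{"x": -0.002,"y": -0.1,"z": 0,"wx": 0,"wy": 0,"wz": -30.5,"hand": 1},{"x": -0.003,"y": -0.14,"z": 0,"wx": 0,"wy": 0,"wz": -41,"hand": 1},{"x": -0.004,"y": -0.18,"z": 0,"wx": 0,"wy": 0,"wz": -51.5,"hand": 1},{"x": -0.006,"y": -0.22,"z": 0,"wx": 0,"wy": 0,"wz": -62,"hand": 1},{"x": -0.007,"y": -0.25,"z": 0,"wx": 0,"wy": 0,"wz": -72.5,"hand": 1},{"x": -0.008,"y": -0.269,"z": 0,"wx": 0,"wy": 0,"wz": -83,"hand": 1}]'

```text
time: 9.55
tool_pos: [0.5343, 0.3099, 0.2161]
tool_rot: [-3.14, 0.001, 1.456]
contact_force: [0.4, 0.3, 0.4]
opening: 0.0919
```

```bash
python3 - <<'E'
from h import *
st()
plan([.5361,.308,.135],[180,40,95.6])
T,U=up("top")
h=cv2.cvtColor(U,cv2.COLOR_RGB2HSV);m=cv2.inRange(h,(0,150,120),(8,255,255))|cv2.inRange(h,(172,150,120),(180,255,255))
m[:800]=0
for c in cv2.findContours(m,cv2.RETR_EXTERNAL,cv2.CHAIN_APPROX_NONE)[0]:
    if cv2.contourArea(c)>400: print("red",px(c).min(0),px(c).max(0))
E
```

```text
t 9.55 pos [0.5343 0.3099 0.2161] rpy [-1.799e+02  5.000e-02  8.342e+01] F [0.4 0.3 0.4] M [ 0.   -0.12  0.02] open 0.0919 q [0.4  0.52 1.26 0.   1.36 0.52]
d [-0.0016  0.0022  0.0811] w [ -4.35 -39.81 -11.64]
red [213.875 229.625] [233.875 251.625]
red [193.125 228.125] [211.625 256.875]
```

>>> move_arm --deltas '[{"x": 0,"y": 0,"z": 0,"wx": -0.5,"wy": -5,"wz": -1.5,"hand": 1},{"x": 0,"y": 0,"z": 0,"wx": -1.5,"wy": -14,"wz": -4,"hand": 1},{"x": 0,"y": 0.001,"z": 0.01,"wx": -2.5,"wy": -23,"wz": -6.7,"hand": 1},{"x": 0,"y": 0.002,"z": 0.03,"wx": -3.5,"wy": -32,"wz": -9.4,"hand": 1},{"x": 0,"y": 0.002,"z": 0.05,"wx": -4.35,"wy": -39.8,"wz": -11.6,"hand": 1},{"x": 0,"y": 0.002,"z": 0.07,"wx": -4.35,"wy": -39.8,"wz": -11.6,"hand": 1},{"x": 0,"y": 0.002,"z": 0.08,"wx": -4.35,"wy": -39.8,"wz": -11.6,"hand": 1},{"x": 0,"y": 0.002,"z": 0.08,"wx": -4.35,"wy": -39.8,"wz": -11.6,"hand": 1}]'

```text
time: 10.6
tool_pos: [0.5375, 0.307, 0.1381]
tool_rot: [3.138, 0.696, 1.655]
contact_force: [0.1, -0.5, 0.3]
opening: 0.0918
```

```bash
python3 - <<'E'
from h import *
st()
plan([.5424,.244,.025],[180,40,95.6])
S=viewer.read_camera("scene")
cv2.imwrite("pics/r1.png",cv2.resize(S[60:220,290:450],None,fx=3.6,fy=3.6,interpolation=2)[:,:,::-1])
E
```

```text
t 10.6 pos [0.5375 0.307  0.1381] rpy [179.78  39.89  94.85] F [ 0.1 -0.5  0.3] M [ 0.39 -0.06  0.  ] open 0.0918 q [ 0.67  0.86  1.06 -0.57  1.64  0.67]
d [ 0.024  -0.0009  0.1273] w [-0.26 -0.11 -0.57]
```

View pics/r1.png

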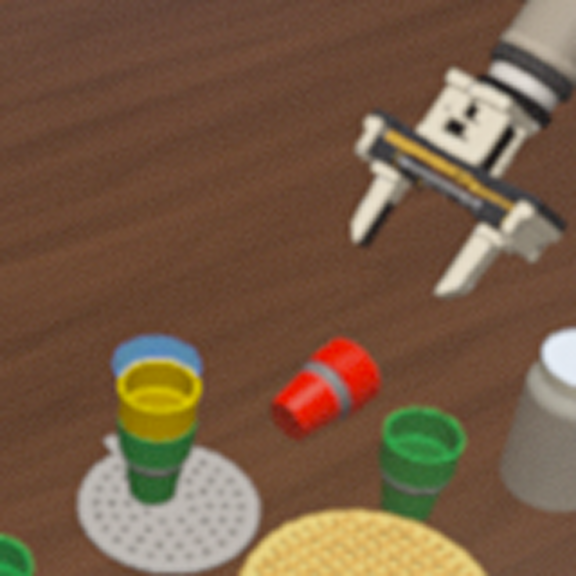

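>>> move_arm --deltas '[{"x": 0.01,"y": 0,"z": 0.02,"wx": 0,"wy": 0,"wz": 0,"hand": 1},{"x": 0.024,"y": -0.001,"z": 0.05,"wx": 0,"wy": 0,"wz": 0,"hand": 1},{"x": 0.024,"y": -0.001,"z": 0.08,"wx": 0,"wy": 0,"wz": 0,"hand": 1},{"x": 0.024,"y": -0.001,"z": 0.1,"wx": 0,"wy": 0,"wz": 0,"hand": 1},{"x": 0.024,"y": -0.001,"z": 0.115,"wx": 0,"wy": 0,"wz": 0,"hand": 1},{"x": 0.024,"y": -0.001,"z": 0.125,"wx": 0,"wy": 0,"wz": 0,"hand": 1},{"x": 0.024,"y": -0.001,"z": 0.127,"wx": 0,"wy": 0,"wz": 0,"hand": 1},{"x": 0.024,"y": -0.001,"z": 0.127,"wx": 0,"wy": 0,"wz": 0,"hand": 1}]'

```text
time: 11.65
tool_pos: [0.5422, 0.2454, 0.0254]
tool_rot: [3.138, 0.697, 1.658]
contact_force: [0.8, 0.2, 0.2]
opening: 0.0916
```

```bash
python3 - <<'E'
from h import *
st()
plan([.5424,.244,.025],[180,40,95.6])
S=viewer.read_camera("scene");T=viewer.read_camera("top")
cv2.imwrite("pics/r2.png",np.hstack([cv2.resize(S[90:210,310:430],None,fx=3.3,fy=3.3,interpolation=2),cv2.resize(T[180:300,150:270],None,fx=3.3,fy=3.3,interpolation=2)])[:,:,::-1])
E
```

```text
t 11.65 pos [0.5422 0.2454 0.0254] rpy [179.77  39.94  95.  ] F [0.8 0.2 0.2] M [ 0.38  0.02 -0.04] open 0.0916 q [ 0.6   0.92  1.27 -0.61  1.37  0.76]
d [-0.0009  0.0001  0.0012] w [-0.16 -0.06 -0.46]
```

View pics/r2.png

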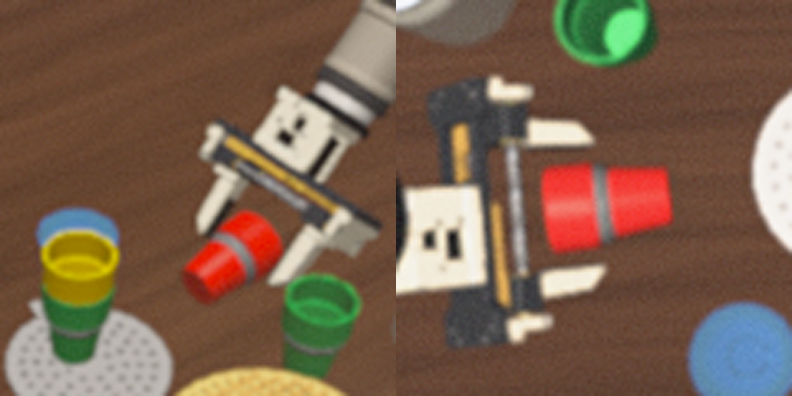

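>>> move_arm --deltas '[{"x": 0,"y": 0,"z": 0,"wx": 0,"wy": 0,"wz": 0,"hand": 0.8},{"x": 0,"y": 0,"z": 0,"wx": 0,"wy": 0,"wz": 0,"hand": 0.6},{"x": 0,"y": 0,"z": 0,"wx": 0,"wy": 0,"wz": 0,"hand": 0.4},{"x": 0,"y": 0,"z": 0,"wx": 0,"wy": 0,"wz": 0,"hand": 0.4},{"x": 0,"y": 0,"z": 0,"wx": 0,"wy": 0,"wz": 0,"hand": 0.4}]' --grip_force 45

```text
time: 12.38
tool_pos: [0.5419, 0.2452, 0.0249]
tool_rot: [3.139, 0.697, 1.659]
contact_force: [-1.1, -0.1, 0.5]
opening: 0.0648
```

```bash
python3 - <<'E'
from h import *
st()
az=np.radians(95.6);ax=np.array([np.cos(az),np.sin(az),0]);a=np.radians(39)
zt=np.array([0,0,-1])*np.cos(a)+ax*np.sin(a);y=np.array([np.sin(az),-np.cos(az),0]);x=np.cross(y,zt)
r=Ro.from_matrix(np.c_[x,y,zt]).as_euler("xyz",degrees=True);print(r)
c=np.array([.5415,.253,.15])
print((c+zt*.014));plan(c+zt*.014,r)
E
```

```text
t 12.38 pos [0.5419 0.2452 0.0249] rpy [179.83  39.96  95.03] F [-1.1 -0.1  0.5] M [ 0.42 -0.05 -0.  ] open 0.0648 q [ 0.6   0.92  1.27 -0.61  1.37  0.76]
[180.  -39.   95.6]
[0.54064025 0.26176844 0.13911996]
d [-0.0606  0.0005 -0.0982] w [ 0.13 78.96 -0.5 ]
```

>>> move_arm --deltas '[{"x": -0.01,"y": 0,"z": -0.012,"wx": 0,"wy": 0,"wz": 0,"hand": 0.4},{"x": -0.035,"y": 0,"z": -0.042,"wx": 0,"wy": 3,"wz": 0,"hand": 0.4},{"x": -0.052,"y": 0,"z": -0.065,"wx": 0,"wy": 11,"wz": 0,"hand": 0.4},{"x": -0.058,"y": 0,"z": -0.085,"wx": 0,"wy": 21,"wz": 0,"hand": 0.4},{"x": -0.06,"y": 0,"z": -0.098,"wx": 0,"wy": 31,"wz": 0,"hand": 0.4},{"x": -0.06,"y": 0,"z": -0.098,"wx": 0,"wy": 40,"wz": 0,"hand": 0.4},{"x": -0.06,"y": 0,"z": -0.098,"wx": 0,"wy": 50,"wz": 0,"hand": 0.4},{"x": -0.06,"y": 0,"z": -0.098,"wx": 0,"wy": 60,"wz": 0,"hand": 0.4}]'

```text
time: 13.38
tool_pos: [0.5405, 0.2619, 0.1407]
tool_rot: [3.135, -0.355, 1.664]
contact_force: [-0.8, -0.9, -2.1]
opening: 0.0653
```

```bash
python3 - <<'E'
from h import *
st()
plan([.5406,.2618,.139],[180,-39,95.6])
S=viewer.read_camera("scene");T=viewer.read_camera("top")
cv2.imwrite("pics/r3.png",np.hstack([cv2.resize(S[80:200,320:440],None,fx=3.3,fy=3.3,interpolation=2),cv2.resize(T[180:300,150:270],None,fx=3.3,fy=3.3,interpolation=2)])[:,:,::-1])
U=cv2.resize(S,None,fx=4,fy=4,interpolation=2);hh=cv2.cvtColor(U,cv2.COLOR_RGB2HSV)
m=cv2.inRange(hh,(0,150,90),(8,255,255))|cv2.inRange(hh,(172,150,90),(180,255,255))
for c in cv2.findContours(m,cv2.RETR_EXTERNAL,cv2.CHAIN_APPROX_NONE)[0]:
    if cv2.contourArea(c)>800 and px(c)[:,1].mean()<210: print(px(c).mean(0).round(1),px(c).min(0),px(c).max(0))
E
```

```text
t 13.38 pos [0.5405 0.2619 0.1407] rpy [179.62 -20.33  95.32] F [-0.8 -0.9 -2.1] M [-0.35 -0.07 -0.02] open 0.0653 q [ 0.14  0.52  1.55  0.4   1.08 -0.15]
d [-0.0007  0.      0.0015] w [ 0.51 18.67 -0.18]
[384.6 151. ] [376.125 142.125] [395.125 159.375]
[387.  138.1] [378.625 129.875] [395.625 144.625]
```

View pics/r3.png

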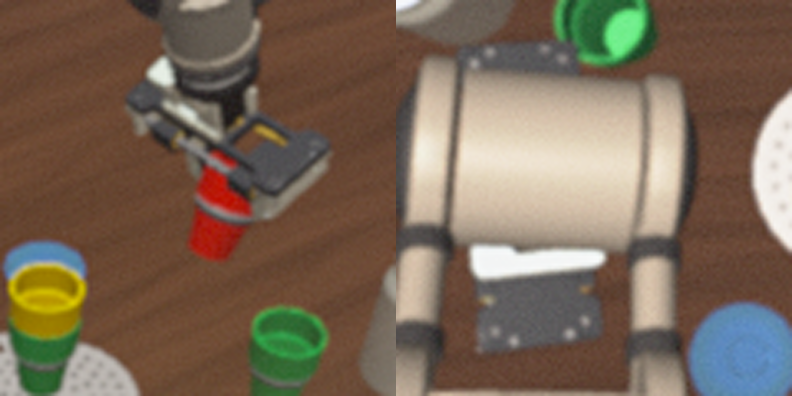

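>>> move_arm --deltas '[{"x": 0,"y": 0,"z": 0,"wx": 0.2,"wy": 9,"wz": 0,"hand": 0.4},{"x": 0,"y": 0,"z": 0,"wx": 0.5,"wy": 16,"wz": 0,"hand": 0.4},{"x": 0,"y": 0,"z": 0,"wx": 0.5,"wy": 18.7,"wz": 0,"hand": 0.4},{"x": 0,"y": 0,"z": 0,"wx": 0.5,"wy": 18.7,"wz": 0,"hand": 0.4}]'

```text
time: 13.98
tool_pos: [0.5398, 0.2618, 0.1383]
tool_rot: [-3.132, -0.673, 1.66]
contact_force: [-0.1, 0.8, -0.5]
opening: 0.0648
```

```bash
python3 - <<'E'
from h import *
st()
for z in(.075,.062): plan([.5406,.2618,z],[180,-39,95.6])
S=viewer.read_camera("scene")
U=cv2.resize(S,None,fx=4,fy=4,interpolation=2);hh=cv2.cvtColor(U,cv2.COLOR_RGB2HSV)
m=cv2.inRange(hh,(0,150,90),(8,255,255))|cv2.inRange(hh,(172,150,90),(180,255,255))
for c in cv2.findContours(m,cv2.RETR_EXTERNAL,cv2.CHAIN_APPROX_NONE)[0]:
    if cv2.contourArea(c)>800 and px(c)[:,1].mean()<210: print(px(c).mean(0).round(1),px(c).min(0),px(c).max(0))
p=viewer.camera_params("scene")
pr=lambda X:(lambda q:(q[:2]/q[2]).round(1))(p["camera_matrix"]@(p["R"]@np.array(X)+p["t"]))
s=monitor.observe();c=s["tool_pos"]-Ro.from_euler("xyz",s["tool_rot"]).apply([0,0,.014]);print("upright pred foot",pr(c-[0,0,.073]),"taper mid",pr(c-[0,0,.045]))
E
```

```text
t 13.97 pos [0.5398 0.2618 0.1383] rpy [-179.48  -38.58   95.11] F [-0.1  0.8 -0.5] M [-0.48 -0.13  0.02] open 0.0648 q [-0.02  0.58  1.61  0.74  1.17 -0.49]
d [-0.0395  0.0013  0.0494] w [-0.21  0.42 -0.39]
d [-0.0476  0.0014  0.0596] w [-0.21  0.42 -0.39]
[385.6 153.2] [378.875 146.375] [393.875 159.375]
[387.6 131.2] [382.875 125.625] [392.875 136.375]
upright pred foot [386.  155.2] taper mid [387.3 148.4]
```

>>> move_arm --deltas '[{"x": -0.01,"y": 0,"z": 0.012,"wx": 0,"wy": 0,"wz": 0,"hand": 0.4},{"x": -0.025,"y": 0.001,"z": 0.03,"wx": 0,"wy": 0.4,"wz": 0,"hand": 0.4},{"x": -0.036,"y": 0.001,"z": 0.045,"wx": 0,"wy": 0.4,"wz": 0,"hand": 0.4},{"x": -0.041,"y": 0.001,"z": 0.0515,"wx": 0,"wy": 0.4,"wz": 0,"hand": 0.4},{"x": -0.044,"y": 0.001,"z": 0.055,"wx": 0,"wy": 0.4,"wz": 0,"hand": 0.4},{"x": -0.0455,"y": 0.001,"z": 0.057,"wx": 0,"wy": 0.4,"wz": 0,"hand": 0.4},{"x": -0.0455,"y": 0.001,"z": 0.057,"wx": 0,"wy": 0.4,"wz": 0,"hand": 0.4}]'

```text
time: 14.9
tool_pos: [0.5409, 0.2622, 0.066]
tool_rot: [-3.135, -0.683, 1.661]
contact_force: [0.5, 0.4, -0.5]
opening: 0.0646
```

>>> move_arm --deltas '[{"x": -0.0008,"y": 0,"z": 0.001,"wx": 0,"wy": 0,"wz": 0,"hand": 0.4},{"x": -0.0013,"y": 0,"z": 0.0016,"wx": 0,"wy": 0,"wz": 0,"hand": 0.4},{"x": -0.0013,"y": 0,"z": 0.0016,"wx": 0,"wy": 0,"wz": 0,"hand": 0.4}]'

```text
time: 15.28
tool_pos: [0.5407, 0.2622, 0.0636]
tool_rot: [-3.135, -0.683, 1.66]
contact_force: [0.1, 0.3, -1.0]
opening: 0.0647
```

```bash
python3 -c "
from h import *
st()"
```

```text
t 15.28 pos [0.5407 0.2622 0.0636] rpy [-179.6   -39.13   95.13] F [ 0.1  0.3 -1. ] M [-0.52 -0.19  0.06] open 0.0647 q [-0.02  0.69  1.66  0.8   1.05 -0.63]
```

>>> move_arm --deltas '[{"x": -0.0006,"y": 0,"z": 0.0008,"wx": 0,"wy": 0,"wz": 0,"hand": 0.4},{"x": -0.0012,"y": 0,"z": 0.0016,"wx": 0,"wy": 0,"wz": 0,"hand": 0.4},{"x": -0.0012,"y": 0,"z": 0.0016,"wx": 0,"wy": 0,"wz": 0,"hand": 0.4}]'

```text
time: 15.65
tool_pos: [0.5406, 0.2623, 0.0614]
tool_rot: [-3.134, -0.683, 1.66]
contact_force: [-0.2, -0.7, -1.4]
opening: 0.0653
```

>>> move_arm --deltas '[{"x": -0.0006,"y": 0,"z": 0.0008,"wx": 0,"wy": 0,"wz": 0,"hand": 0.4},{"x": -0.0012,"y": 0,"z": 0.0016,"wx": 0,"wy": 0,"wz": 0,"hand": 0.4},{"x": -0.0012,"y": 0,"z": 0.0016,"wx": 0,"wy": 0,"wz": 0,"hand": 0.4}]'

```text
time: 16.02
tool_pos: [0.5408, 0.2625, 0.0607]
tool_rot: [-3.135, -0.684, 1.661]
contact_force: [-2.8, -1.7, 5.7]
opening: 0.065
```

>>> move_arm --deltas '[{"x": 0,"y": 0,"z": 0,"wx": 0,"wy": 0,"wz": 0,"hand": 0.4},{"x": 0,"y": 0,"z": 0,"wx": 0,"wy": 0,"wz": 0,"hand": 0.4}]' --grip_force 4

```text
time: 16.27
tool_pos: [0.5414, 0.2624, 0.0602]
tool_rot: [-3.137, -0.683, 1.661]
contact_force: [1.2, -0.7, 4.8]
opening: 0.0652
```

>>> move_arm --deltas '[{"x": 0,"y": 0,"z": 0,"wx": 0,"wy": 0,"wz": 0,"hand": 0.8},{"x": 0,"y": 0,"z": 0,"wx": 0,"wy": 0,"wz": 0,"hand": 1},{"x": 0,"y": 0,"z": 0,"wx": 0,"wy": 0,"wz": 0,"hand": 1},{"x": 0,"y": 0,"z": 0,"wx": 0,"wy": 0,"wz": 0,"hand": 1},{"x": 0,"y": 0,"z": -0.02,"wx": 0,"wy": 0,"wz": 0,"hand": 1},{"x": 0,"y": 0,"z": -0.055,"wx": 0,"wy": 0,"wz": 0,"hand": 1},{"x": 0,"y": 0,"z": -0.1,"wx": 0,"wy": 0,"wz": 0,"hand": 1},{"x": 0,"y": 0,"z": -0.13,"wx": 0,"wy": 0,"wz": 0,"hand": 1}]'

```text
time: 17.27
tool_pos: [0.5497, 0.1787, 0.163]
tool_rot: [-3.138, -0.682, 1.661]
contact_force: [-0.2, -0.4, -0.6]
opening: 0.0919
```

```bash
cat >> h.py <<'E'
def redm(im):
    h=cv2.cvtColor(im,cv2.COLOR_RGB2HSV);return cv2.inRange(h,(0,150,80),(8,255,255))|cv2.inRange(h,(172,150,80),(180,255,255))
def pr(n,X):
    p=viewer.camera_params(n);q=p["camera_matrix"]@(p["R"]@np.array(X)+p["t"]);return (q[:2]/q[2]).round(1)
E
python3 - <<'E'
from h import *
st()
S,U=up("scene")
for c in cv2.findContours(redm(U),cv2.RETR_EXTERNAL,cv2.CHAIN_APPROX_NONE)[0]:
    if cv2.contourArea(c)>800 and px(c)[:,1].mean()<210: print(px(c).min(0),px(c).max(0))
print("pred foot",pr("scene",[.5415,.253,0]),"mouth",pr("scene",[.5415,.253,.09]))
T=viewer.read_camera("top")
cv2.imwrite("pics/r4.png",np.hstack([cv2.resize(S[80:200,320:440],None,fx=3.3,fy=3.3,interpolation=2),cv2.resize(T[180:300,150:270],None,fx=3.3,fy=3.3,interpolation=2)])[:,:,::-1])
plan([.5415,.253,.18],[180,0,95.6])
plan([.5415,.253,.18],[180,0,0])
E
```

```text
t 17.27 pos [0.5497 0.1787 0.163 ] rpy [-179.79  -39.06   95.17] F [-0.2 -0.4 -0.6] M [-0.37 -0.13 -0.03] open 0.0919 q [-0.17  0.56  1.58  0.68  1.29 -0.55]
[376.125 165.375] [391.875 177.375]
[375.125 146.125] [397.875 166.125]
pred foot [382.7 172.8] mouth [386.7 152.1]
d [ 0.0688 -0.0027  0.0348] w [  0.18 -39.02  -0.35]
d [ 0.0688 -0.0027  0.0348] w [-32.25 -29.52  91.16]
```

View pics/r4.png

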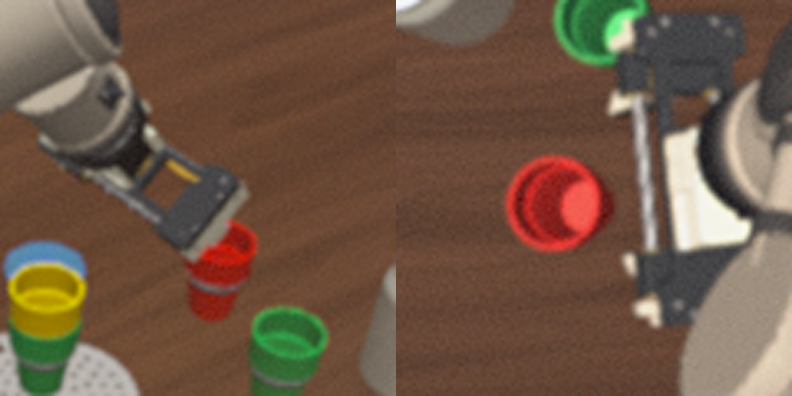

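>>> move_arm --deltas '[{"x": 0.015,"y": 0,"z": -0.015,"wx": 0,"wy": -5,"wz": 0,"hand": 1},{"x": 0.03,"y": 0,"z": -0.02,"wx": 0,"wy": -14,"wz": 0,"hand": 1},{"x": 0.045,"y": -0.001,"z": 0,"wx": 0,"wy": -23,"wz": 0,"hand": 1},{"x": 0.06,"y": -0.002,"z": 0.02,"wx": 0,"wy": -32,"wz": 0,"hand": 1},{"x": 0.069,"y": -0.0027,"z": 0.035,"wx": 0,"wy": -39,"wz": 0,"hand": 1},{"x": 0.069,"y": -0.0027,"z": 0.035,"wx": 0.2,"wy": -39,"wz": -0.3,"hand": 1}]' --grip_force 40

```text
time: 18.12
tool_pos: [0.5375, 0.2589, 0.1758]
tool_rot: [-3.133, -0.002, 1.677]
contact_force: [-0.1, 0.2, -0.0]
opening: 0.0915
```

```bash
python3 - <<'E'
from h import *
im=cv2.cvtColor(cv2.imread("pics/r4.png"),cv2.COLOR_BGR2RGB)[:, 396:]
m=redm(im);c=max(cv2.findContours(m,cv2.RETR_EXTERNAL,cv2.CHAIN_APPROX_NONE)[0],key=cv2.contourArea)
# crop pixel -> full picture pixel; rescale so px(c) (k=4) gives picture pixels
full=(c.reshape(-1,2)+.5)/3.3-.5+[150,180]
k=((full+.5)*4-.5).astype(np.float32).reshape(-1,1,2)
q,e=farrim(k,.09);print(q,e,full.min(0),full.max(0),rimfit("top",full.astype(np.float32).reshape(-1,1,2),.09))
st();plan([*q,.065],[180,0,95.2])
E
```

```text
[0.5436811 0.2576329] 0.0007451966581275456 [182.37878788 226.31818182] [215.71212121 256.31818182] [0.54270114 0.25245187 0.03735088]
t 18.12 pos [0.5375 0.2589 0.1758] rpy [-1.7951e+02 -1.1000e-01  9.6070e+01] F [-0.1  0.2 -0. ] M [-0.03 -0.16 -0.03] open 0.0915 q [0.32 0.52 1.39 0.   1.24 0.21]
d [-0.0022  0.007   0.1108] w [-0.5  -0.11  0.87]
```

>>> move_arm --deltas '[{"x": 0,"y": 0.003,"z": 0.01,"wx": 0,"wy": 0,"wz": 0,"hand": 1},{"x": 0,"y": 0.003,"z": 0.03,"wx": 0,"wy": 0,"wz": 0,"hand": 1},{"x": 0,"y": 0.003,"z": 0.04,"wx": 0,"wy": 0,"wz": 0,"hand": 1},{"x": 0,"y": 0.003,"z": 0.04,"wx": 0,"wy": 0,"wz": 0,"hand": 1}]'

```text
time: 18.62
tool_pos: [0.5418, 0.2548, 0.1358]
tool_rot: [-3.133, -0.002, 1.669]
contact_force: [0.0, -0.0, -0.1]
opening: 0.0918
```

```bash
python3 - <<'E'
from h import *
st();plan([.5433,.2562,.064],[180,0,95.2])
E
```

```text
t 18.62 pos [0.5418 0.2548 0.1358] rpy [-1.7948e+02 -1.3000e-01  9.5610e+01] F [ 0.  -0.  -0.1] M [ 0.01 -0.13 -0.01] open 0.0918 q [0.31 0.56 1.43 0.   1.16 0.21]
d [0.0011 0.0023 0.0718] w [-0.52 -0.13  0.41]
```

>>> move_arm --deltas '[{"x": 0.001,"y": 0.001,"z": 0.02,"wx": -0.5,"wy": -0.1,"wz": 0.4,"hand": 1},{"x": 0.0015,"y": 0.0015,"z": 0.045,"wx": -0.5,"wy": -0.1,"wz": 0.4,"hand": 1},{"x": 0.0015,"y": 0.0015,"z": 0.065,"wx": -0.5,"wy": -0.1,"wz": 0.4,"hand": 1},{"x": 0.0015,"y": 0.0015,"z": 0.072,"wx": -0.5,"wy": -0.1,"wz": 0.4,"hand": 1},{"x": 0.0015,"y": 0.0015,"z": 0.072,"wx": -0.5,"wy": -0.1,"wz": 0.4,"hand": 0.7},{"x": 0.0015,"y": 0.0015,"z": 0.072,"wx": -0.5,"wy": -0.1,"wz": 0.4,"hand": 0.4},{"x": 0.0015,"y": 0.0015,"z": 0.072,"wx": -0.5,"wy": -0.1,"wz": 0.4,"hand": 0.4},{"x": 0.0015,"y": 0.0015,"z": 0.072,"wx": -0.5,"wy": -0.1,"wz": 0.4,"hand": 0.4}]' --grip_force 30

```text
time: 19.62
tool_pos: [0.5431, 0.258, 0.0656]
tool_rot: [3.139, -0.001, 1.664]
contact_force: [-1.4, -1.5, 4.1]
opening: 0.0654
```

```bash
python3 -c "
from h import *
st()"
```

```text
t 19.62 pos [0.5431 0.258  0.0656] rpy [ 1.7982e+02 -5.0000e-02  9.5330e+01] F [-1.4 -1.5  4.1] M [-0.03  0.01 -0.02] open 0.0654 q [0.32 0.64 1.51 0.   0.99 0.22]
```

>>> move_arm --deltas '[{"x": 0,"y": 0,"z": 0,"wx": 0,"wy": 0,"wz": 0,"hand": 0.4},{"x": 0,"y": 0,"z": -0.015,"wx": 0,"wy": 0,"wz": 0,"hand": 0.4},{"x": 0,"y": 0,"z": -0.06,"wx": 0,"wy": 0,"wz": 0,"hand": 0.4},{"x": 0,"y": 0,"z": -0.11,"wx": 0,"wy": 0,"wz": 0,"hand": 0.4},{"x": 0,"y": 0,"z": -0.15,"wx": 0,"wy": 0,"wz": 0,"hand": 0.4},{"x": 0,"y": 0,"z": -0.17,"wx": 0,"wy": 0,"wz": 0,"hand": 0.4},{"x": 0,"y": 0,"z": -0.17,"wx": 0,"wy": 0,"wz": 0,"hand": 0.4}]' --grip_force 40

```text
time: 20.5
tool_pos: [0.5431, 0.258, 0.237]
tool_rot: [3.136, -0.001, 1.664]
contact_force: [-0.0, 0.6, -1.1]
opening: 0.0652
```

```bash
python3 - <<'E'
from h import *
st();T,U=up("top")
for c in blobs(U,"yellow",2000): print(px(c).mean(0),*farrim(c,.127),rimfit("top",(c/4).astype(np.float32)-.375,.127))
S,V=up("scene")
for n,m in(("y",mask(V,"yellow")),("r",redm(V)),("g",mask(V,"green"))):
  for c in cv2.findContours(m,cv2.RETR_EXTERNAL,cv2.CHAIN_APPROX_NONE)[0]:
    q=px(c)
    if cv2.contourArea(c)>800 and q[:,1].mean()<200 and q[:,0].mean()>300: print(n,q.min(0),q.max(0))
s=monitor.observe()["tool_pos"];print("pred red foot",pr("scene",s-[0,0,.064]),"yellow mouth",pr("scene",[.5433,.0393,.127]),"green m",pr("scene",[.5433,.0393,.093]))
plan([.5433,.0393,.21],[180,0,95.2])
E
```

```text
t 20.5 pos [0.5431 0.258  0.237 ] rpy [ 1.7968e+02 -8.0000e-02  9.5330e+01] F [-0.   0.6 -1.1] M [-0.01 -0.14  0.04] open 0.0652 q [0.32 0.47 1.29 0.   1.37 0.22]
[433.31738281 276.9609375 ] [ 0.44791796 -0.28513572] 0.0034943105649452317 [ 0.44594678 -0.29558946  0.02485399]
[285.12337134 238.44503257] [0.54217763 0.03572169] 0.001133938095552622 [0.54249969 0.03818385 0.03124024]
y [321.875 160.125] [345.625 182.125]
r [383.125 122.375] [401.125 136.625]
r [382.375 100.375] [403.875 122.625]
g [396.375 194.625] [410.125 203.375]
g [325.625 190.625] [338.375 199.125]
g [322.875 179.375] [343.125 189.625]
g [395.875 172.875] [418.375 194.875]
g [ 4.54375e+02 -3.75000e-01] [483.125  27.875]
pred red foot [391.7 131.6] yellow mouth [334.1 166.2] green m [333.5 174.7]
d [-0.2175 -0.0189  0.024 ] w [ 0.03 -0.01  0.12]
```

>>> move_arm --deltas '[{"x": -0.03,"y": -0.003,"z": 0,"wx": 0,"wy": 0,"wz": 0,"hand": 0.4},{"x": -0.08,"y": -0.007,"z": 0,"wx": 0,"wy": 0,"wz": 0,"hand": 0.4},{"x": -0.135,"y": -0.012,"z": 0,"wx": 0,"wy": 0,"wz": 0,"hand": 0.4},{"x": -0.185,"y": -0.016,"z": 0,"wx": 0,"wy": 0,"wz": 0,"hand": 0.4},{"x": -0.21,"y": -0.0185,"z": 0.005,"wx": 0,"wy": 0,"wz": 0,"hand": 0.4},{"x": -0.218,"y": -0.019,"z": 0.01,"wx": 0,"wy": 0,"wz": 0,"hand": 0.4},{"x": -0.218,"y": -0.019,"z": 0.02,"wx": 0,"wy": 0,"wz": 0,"hand": 0.4},{"x": -0.218,"y": -0.019,"z": 0.025,"wx": 0,"wy": 0,"wz": 0,"hand": 0.4}]'

```text
time: 21.6
tool_pos: [0.5433, 0.0401, 0.2083]
tool_rot: [-3.141, -0.001, 1.665]
contact_force: [0.3, 0.6, -1.0]
opening: 0.0653
```

```bash
python3 - <<'E'
from h import *
st();plan([.5430,.0388,.17],[180,0,95.2])
S,V=up("scene")
for n,m in(("y",mask(V,"yellow")),("r",redm(V)),("g",mask(V,"green"))):
  for c in cv2.findContours(m,cv2.RETR_EXTERNAL,cv2.CHAIN_APPROX_NONE)[0]:
    q=px(c)
    if cv2.contourArea(c)>800 and q[:,1].mean()<205 and 300<q[:,0].mean()<360: print(n,q.min(0),q.max(0))
s=monitor.observe()["tool_pos"];print("pred red foot",pr("scene",s-[0,0,.064]))
E
```

```text
t 21.6 pos [0.5433 0.0401 0.2083] rpy [-1.7999e+02 -7.0000e-02  9.5390e+01] F [ 0.3  0.6 -1. ] M [-0.06 -0.06  0.01] open 0.0653 q [-0.07  0.39  1.5   0.    1.25 -0.16]
d [-0.0013 -0.0004  0.0383] w [-0.01 -0.07  0.19]
y [321.875 162.125] [345.625 182.125]
r [326.375 155.375] [341.125 165.625]
r [322.125 130.125] [341.125 154.375]
g [325.625 190.375] [338.375 198.875]
g [322.875 179.375] [343.125 189.625]
pred red foot [334.6 161.7]
```

>>> move_arm --deltas '[{"x": 0,"y": 0,"z": 0.01,"wx": 0,"wy": 0,"wz": 0,"hand": 0.4},{"x": 0,"y": 0,"z": 0.02,"wx": 0,"wy": 0,"wz": 0,"hand": 0.4},{"x": 0,"y": 0,"z": 0.03,"wx": 0,"wy": 0,"wz": 0,"hand": 0.4},{"x": 0,"y": 0,"z": 0.04,"wx": 0,"wy": 0,"wz": 0,"hand": 0.4},{"x": 0,"y": 0,"z": 0.048,"wx": 0,"wy": 0,"wz": 0,"hand": 0.4},{"x": 0,"y": 0,"z": 0.055,"wx": 0,"wy": 0,"wz": 0,"hand": 0.4},{"x": 0,"y": 0,"z": 0.055,"wx": 0,"wy": 0,"wz": 0,"hand": 0.4}]'

```text
time: 22.52
tool_pos: [0.5436, 0.039, 0.1541]
tool_rot: [3.141, -0.001, 1.664]
contact_force: [0.5, 1.4, -1.5]
opening: 0.065
```

```bash
python3 -c "
from h import *
st()"
```

```text
t 22.52 pos [0.5436 0.039  0.1541] rpy [ 1.7995e+02 -5.0000e-02  9.5320e+01] F [ 0.5  1.4 -1.5] M [ 0.11 -0.16 -0.01] open 0.065 q [-0.07  0.45  1.58  0.    1.12 -0.16]
```

>>> move_arm --deltas '[{"x": 0.0005,"y": 0,"z": 0.003,"wx": 0,"wy": 0,"wz": 0,"hand": 0.4},{"x": 0.0005,"y": 0,"z": 0.006,"wx": 0,"wy": 0,"wz": 0,"hand": 0.4},{"x": 0.0005,"y": 0,"z": 0.008,"wx": 0,"wy": 0,"wz": 0,"hand": 0.4},{"x": 0.0005,"y": 0,"z": 0.008,"wx": 0,"wy": 0,"wz": 0,"hand": 0.4}]'

```text
time: 23.02
tool_pos: [0.5437, 0.0395, 0.1464]
tool_rot: [3.14, -0.001, 1.664]
contact_force: [0.3, 0.1, -0.2]
opening: 0.0652
```

>>> move_arm --deltas '[{"x": 0,"y": 0,"z": 0.002,"wx": 0,"wy": 0,"wz": 0,"hand": 0.4},{"x": 0,"y": 0,"z": 0.004,"wx": 0,"wy": 0,"wz": 0,"hand": 0.4},{"x": 0,"y": 0,"z": 0.004,"wx": 0,"wy": 0,"wz": 0,"hand": 0.4}]'

```text
time: 23.4
tool_pos: [0.545, 0.0394, 0.1439]
tool_rot: [3.137, 0.0, 1.664]
contact_force: [-0.2, 0.2, 5.7]
opening: 0.0654
```

>>> move_arm --deltas '[{"x": 0,"y": 0,"z": 0.002,"wx": 0,"wy": 0,"wz": 0,"hand": 0.4},{"x": 0,"y": 0,"z": 0.004,"wx": 0,"wy": 0,"wz": 0,"hand": 0.4},{"x": 0,"y": 0,"z": 0.004,"wx": 0,"wy": 0,"wz": 0,"hand": 0.4}]'

```text
time: 23.78
tool_pos: [0.5439, 0.0396, 0.1387]
tool_rot: [3.14, -0.001, 1.664]
contact_force: [0.1, 0.8, 4.2]
opening: 0.0651
```

>>> move_arm --deltas '[{"x": 0,"y": 0,"z": 0.0015,"wx": 0,"wy": 0,"wz": 0,"hand": 0.4},{"x": 0,"y": 0,"z": 0.003,"wx": 0,"wy": 0,"wz": 0,"hand": 0.4},{"x": 0,"y": 0,"z": 0.003,"wx": 0,"wy": 0,"wz": 0,"hand": 0.4}]'

```text
time: 24.15
tool_pos: [0.5442, 0.0402, 0.1367]
tool_rot: [3.138, -0.002, 1.663]
contact_force: [-2.3, 3.1, 11.2]
opening: 0.0653
```

>>> move_arm --deltas '[{"x": 0,"y": 0,"z": 0.001,"wx": 0,"wy": 0,"wz": 0,"hand": 0.4},{"x": 0,"y": 0,"z": 0.002,"wx": 0,"wy": 0,"wz": 0,"hand": 0.4},{"x": 0,"y": 0,"z": 0.002,"wx": 0,"wy": 0,"wz": 0,"hand": 0.4}]'

```text
time: 24.52
tool_pos: [0.5444, 0.0403, 0.1366]
tool_rot: [3.137, -0.001, 1.664]
contact_force: [-5.8, 3.6, 25.1]
opening: 0.0651
```

```bash
python3 -c "
from h import *
st()"
```

```text
t 24.52 pos [0.5444 0.0403 0.1366] rpy [ 1.7973e+02 -8.0000e-02  9.5320e+01] F [-5.8  3.6 25.1] M [ 0.83  1.38 -0.11] open 0.0651 q [-0.07  0.46  1.6   0.    1.07 -0.16]
```

>>> move_arm --deltas '[{"x": 0,"y": 0,"z": -0.002,"wx": 0,"wy": 0,"wz": 0,"hand": 0.4},{"x": 0,"y": 0,"z": -0.004,"wx": 0,"wy": 0,"wz": 0,"hand": 0.4},{"x": 0,"y": 0,"z": -0.004,"wx": 0,"wy": 0,"wz": 0,"hand": 1},{"x": 0,"y": 0,"z": -0.004,"wx": 0,"wy": 0,"wz": 0,"hand": 1},{"x": 0,"y": 0,"z": -0.004,"wx": 0,"wy": 0,"wz": 0,"hand": 1},{"x": 0,"y": 0,"z": -0.02,"wx": 0,"wy": 0,"wz": 0,"hand": 1},{"x": 0,"y": 0,"z": -0.06,"wx": 0,"wy": 0,"wz": 0,"hand": 1},{"x": 0,"y": 0,"z": -0.11,"wx": 0,"wy": 0,"wz": 0,"hand": 1}]'

```text
time: 25.52
tool_pos: [0.5431, 0.0393, 0.2438]
tool_rot: [-3.141, -0.001, 1.664]
contact_force: [1.4, -0.6, -1.1]
opening: 0.0915
```

```bash
python3 - <<'E'
from h import *
st()
S,V=up("scene");T=viewer.read_camera("top")
for n,m in(("y",mask(V,"yellow")),("r",redm(V)),("g",mask(V,"green"))):
  for c in cv2.findContours(m,cv2.RETR_EXTERNAL,cv2.CHAIN_APPROX_NONE)[0]:
    q=px(c)
    if cv2.contourArea(c)>800 and q[:,1].mean()<205 and 300<q[:,0].mean()<360: print(n,q.min(0),q.max(0))
cv2.imwrite("pics/f.png",np.hstack([cv2.resize(S[100:220,280:400],None,fx=5,fy=5,interpolation=2)[:,150:500],cv2.resize(T[120:320,140:310],(425,600)[:2],interpolation=2)[:600]])[:,:,::-1])
E
```

```text
t 25.52 pos [0.5431 0.0393 0.2438] rpy [-1.7995e+02 -5.0000e-02  9.5310e+01] F [ 1.4 -0.6 -1.1] M [-0.01 -0.14 -0.04] open 0.0915 q [-0.07  0.37  1.44  0.    1.34 -0.16]
y [321.125 169.875] [343.125 182.375]
r [320.875 149.375] [345.875 172.375]
g [324.625 190.875] [337.375 199.125]
g [321.625 178.875] [342.125 189.875]
```

View pics/f.png

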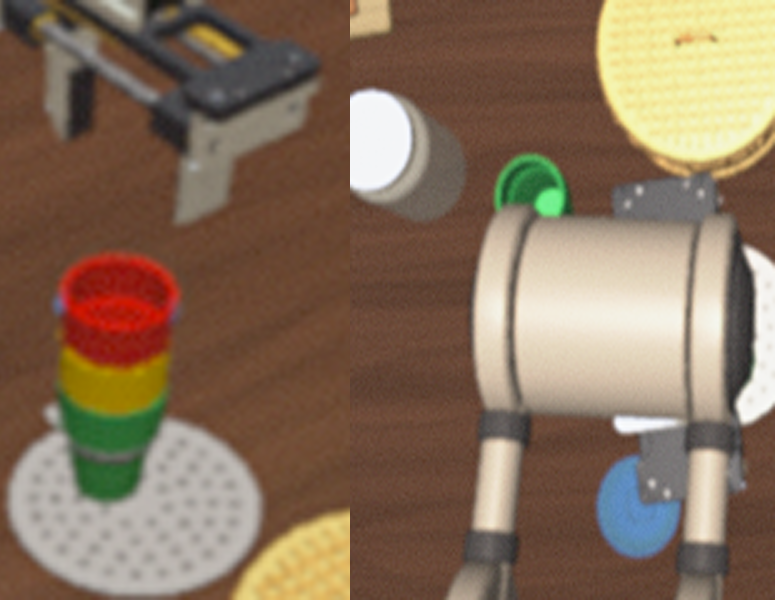

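```bash
python3 -c "
from h import *
print(robot.hand_in())"
```

```text
the job is handed in; nothing more can be done
None
```

The nest is done and handed in at about 26 s of the 72 s allowed: yellow inside the green tumbler on the mat, then red inside yellow, all mouths up. I lifted the red one with the tool tilted over its mouth and turned it upright. I then set it down on the shelf and gripped it again from straight above before nesting it.

**Seating:** both pushes ended on a hard stop, with yellow peaking at about 24 N and red at about 25 N. From gripping on the shelf to seated, the tool rose 36.8 mm for yellow (37 expected) and 71.0 mm for red (71 expected).

**Last look:** the three-colour stack stands upright on the mat with no ring showing between the tumblers. The gripper is open and more than 80 mm above the nest.

**Disagreements:**
- The red push slid the whole nest about 3 mm on the mat, without tipping it.
- In the scene picture the red rim sat about 1 pixel (about 4 mm) higher than predicted. I put that down to the colour mask, because the tool height matched.
- In the last top view the arm hid most of the mat and part of the shelf. I did not re-measure the other objects, but no contact with them was felt or seen.

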